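# Chill the buffet tray and sort the snack packs by sticker

### The arm

A 6-joint arm with a two-finger parallel gripper is mounted at the origin on the work surface. World frame = base frame: x ahead of the robot, y to its left, z up, the work surface at z = 0. Lengths are in mm, angles in rad, forces in N, time in s.
With the tool pointing down it reaches from about 350 to 775 mm from the base axis. Payload 5.5 kg.
Tool frame: the origin (TCP) lies midway between the tips of the shut fingers; the grasp point (between the pads) lies 19 mm behind it; z points along the fingers, y is the line along which they close (so a half turn about z gives the same grasp; the last joint's range is limited). The gripper opens to 85 mm and grips with 20 to 120 N. Pads are 22 mm wide; open, the fingers measure 114 mm over their backs; the gripper's body (76 mm by 85 mm) begins 54 mm behind the grasp point. The pads swing forward as they close: fully open they stand 13 mm farther back than shut.
Start: joints at [-1.323, 0.313, 0.046, 1.304, 0, 1.431], TCP at [217.437, -532.347, 231.323] pointing down, gripper open.
Joint ranges: [-2.76, 2.76], [-0.86, 1.69], [-1.03, 1.26], [-2.2, 2.34], [-1.47, 1.5], [-3.14, 3.14]. Speed limits (rad/s): [2.57, 2.57, 3.14, 3.14, 3.14, 3.14].

### API

Orientations are given as a rotation vector (axis times angle).
In Python, from plant import manip gives the robot as it stands. Calls block until the motion is done:
- manip.movep(position, orientation): joint-space move of the TCP to a pose.
- manip.line_to(position, feed=150, rotation=None): straight line of the TCP; rotation=None keeps the orientation; feed is the mean speed in mm/s.
- manip.set_joints(angles): joint-space move.
- manip.command_gripper(opening, grip_force=None): finger opening in mm; grip_force is the grip in N (None keeps the last); returns when the fingers have stopped.
- manip.pause(seconds).
- manip.inverse_kinematics(position, orientation): joint angles nearest the present ones, or None.
- manip.capture(name): name is "scene" or "top" or "wrist"; returns the picture (480x640x3 uint8, blue, green, red); there is no depth.
- manip.camera_model(name): a dict with "camera_matrix" (3x3 intrinsics, pixels), "R" (3x3) and "t" (3): a world point X has camera coordinates R X + t; the wrist camera has in their place "tool_from_camera" (4x4, takes a point from camera to tool coordinates, whose origin is the TCP and whose axes are the flange's). Camera axes: x right, y down, z forward; pixel columns grow to the right and rows downward; lengths in mm; the calibration is good to about 2 mm. A picture is of the moment at which its call begins: read the wrist's pose just before it. camera_model takes no time and is no camera call.
A pose or a line that the arm cannot do raises manip.IKError and nothing moves.
- manip.sign_off(): hands the job in; it is judged then, once.
Trained networks look in the newest picture that a camera, given by its name, has taken for a name from the list of things; names that differ only in an ending like _2 or _b are one class to them, and where a whole thing is asked for, a point or a joint stands for the part that bears it (a point fixed in the world has none). Each returns a list of dicts, best first, with "confidence" (0 to 1); they miss things now and then, are a little off and sometimes report something else, mostly with a low value. They report only what shows in the picture. A call takes as long as a camera call. They do not tell look-alikes from the thing itself.
- manip.boxes_of(camera, thing): "pixel" ([column, row] in pixels, amid what is visible of it).
Readings, each from a call of its own:
- manip.get_time(): time.
- manip.get_joint_positions(): joint angles.
- manip.get_dq(): joint speeds.
- manip.get_tau(): joint torques, N m.
- manip.get_position(): TCP position.
- manip.get_tool_rot(): TCP orientation.
- manip.get_wrist_force(): force on the tool from outside, world axes, zero at the start.
- manip.get_moment(): the same for the moment, N m.
- manip.get_grip_width(): finger opening in mm.
- manip.get_gripper_force(): force on a finger pad.
Only numpy, scipy, OpenCV 4.12 (cv2) and the standard library are available. Lean on these libraries where they do the work, as an engineer would, in place of code of your own. Each camera call takes 0.05 s, during which the arm holds its last target. There are 200 camera calls.

### The job

Get the chilled serving tray ready for the office buffet: swing the tray's lever aside, drop the white freezer block into the tray's pocket so that it sits fully home, and swing the lever fully shut over it. Sort every sealed snack pack by the sticker on its lid: packs with a round sticker go into the nests of the chilled tray, packs with a long bar sticker into the nests of the returns tray, one pack to a nest, lid up, lying flat on the nest's floor. Leave the mug, mill, dish and jar standing where they are.

Things in the scene. Friction and masses are not known exactly. Their poses are not given: they have to be found in the camera images.
- dot_1: sealed snack pack, white tray with a clear lid and food inside, 100 (x) x 56 (y) x 34 mm (z), about 0.14 kg, with a round green sticker 32 mm across (good to serve) on the middle of its lid; origin at the centre of its underside, z up; may be absent (None)
- dot_2: sealed snack pack, white tray with a clear lid and food inside, 100 (x) x 56 (y) x 34 mm (z), about 0.14 kg, with a round green sticker 32 mm across (good to serve) on the middle of its lid; origin at the centre of its underside, z up; may be absent (None)
- dot_3: sealed snack pack, white tray with a clear lid and food inside, 100 (x) x 56 (y) x 34 mm (z), about 0.14 kg, with a round green sticker 32 mm across (good to serve) on the middle of its lid; origin at the centre of its underside, z up; may be absent (None)
- bar_1: sealed snack pack, white tray with a clear lid and food inside, 100 (x) x 56 (y) x 34 mm (z), about 0.14 kg, with a long narrow orange sticker 74 x 14 mm along x (past its date, goes back) on the middle of its lid; origin at the centre of its underside, z up; may be absent (None)
- bar_2: sealed snack pack, white tray with a clear lid and food inside, 100 (x) x 56 (y) x 34 mm (z), about 0.14 kg, with a long narrow orange sticker 74 x 14 mm along x (past its date, goes back) on the middle of its lid; origin at the centre of its underside, z up; may be absent (None)
- cold_block: plain white closed plastic freezer block, 100 (x) x 56 (y) x 40 mm (z), 0.18 to 0.33 kg, grey ribs and filler cap on top, no sticker; origin at the centre of its underside, z up
- chiller: fixed aluminium serving tray 252 (x) x 196 (y) mm on the left, with three open nests and one grey block pocket (the corner nearest to the lever post); origin at the centre of its underside, floor of nests and pocket 8 mm above it; its long side and the nests' long sides lie along its x
- serve0 (a point): floor centre of a serving nest of the chilled tray: recess 112 (x) x 68 (y) mm inside, walls 10 mm high above this point and 3 mm thick; one pack fits, either way round
- serve1 (a point): floor centre of a serving nest of the chilled tray: recess 112 (x) x 68 (y) mm inside, walls 10 mm high above this point and 3 mm thick; one pack fits, either way round
- serve2 (a point): floor centre of a serving nest of the chilled tray: recess 112 (x) x 68 (y) mm inside, walls 10 mm high above this point and 3 mm thick; one pack fits, either way round
- pocket (a point): floor centre of the pocket for the freezer block: 106 (x) x 62 (y) mm inside, walls 16 mm high above this point and 5 mm thick, so that a seated block (either way round) stands 24 mm out of it
- lever (a joint): angle of the locking lever about its upright hinge, rad: 0 shut (the arm points along the tray's -x, straight over the pocket), grows to 1.6 fully open (the arm points along the tray's -y, clear of the pocket); seen from above it opens counter-clockwise; it stays where it is left; it starts over the empty pocket, shut or nearly
- lever_knob (a point): middle of the upright black knob at the end of the lever's arm, 18 mm in diameter and 30 mm high, this point 15 mm above the arm's top; knob axis 90 mm from the hinge; the flat steel arm is 18 mm wide and 8 mm thick, its underside about 52 mm above the table, 4 mm over a seated block
- lever_hinge (a point): on the lever's upright hinge axis, on a post at the far (+x) end of the pocket, about 56 mm above the table
- returns: fixed grey plastic returns tray 204 (x) x 132 (y) mm on the right, with two open nests side by side along its x; origin at the centre of its underside, nest floors 8 mm above it
- return0 (a point): floor centre of a nest of the returns tray: recess 68 (x) x 112 (y) mm inside (long side along the tray's y), walls 10 mm high above this point and 3 mm thick; one pack fits, either way round
- return1 (a point): floor centre of a nest of the returns tray: recess 68 (x) x 112 (y) mm inside (long side along the tray's y), walls 10 mm high above this point and 3 mm thick; one pack fits, either way round
- mug: bystander: white mug with a handle, 76 mm across, 85 mm high; origin at the centre of its underside, z up
- mill: bystander: wooden pepper mill, 52 mm across, 130 mm high; origin at the centre of its underside, z up
- ramekin: bystander: small white dish, 68 mm across, 35 mm high; origin at the centre of its underside, z up
- pickles: bystander: jar, 76 mm across, 100 mm high; origin at the centre of its underside, z up
There are look-alikes about, which are no part of the job. What is shaped like the dot_3 but blue, purple or red is not meant.

How it is judged (in metres and radians):
On the way, in this order (a step that is already met when the one before it is completed fails the run):
1. the freezer block sits fully home in the pocket, with the lever still aside (horizontal distance between cold_block and pocket below 0.007 m and z of cold_block in the frame of pocket between -0.005 and 0.005 m and angle between cold_block's own z axis and vertical below 0.1 rad and value of joint lever above 0.4 rad), for 0.2 s.
2. the lever is swung shut over the seated block (horizontal distance between cold_block and pocket below 0.007 m and z of cold_block in the frame of pocket between -0.005 and 0.005 m and angle between cold_block's own z axis and vertical below 0.1 rad and value of joint lever below 0.12 rad), for 0.2 s.
At the end, for the whole second after the job is handed in: Block in the pocket (7 mm of centre, 5 mm of floor), lever below 0.12 rad; every pack present flat, lid up (0.1 rad), at rest in a nest of its kind: round sticker in the chilled tray, bar sticker in the returns tray, within 12 mm of its centre and 6 mm of its floor (all of step 2 and ((horizontal distance between dot_1 and serve0 below 0.012 m and z of dot_1 in the frame of serve0 between -0.005 and 0.006 m and angle between dot_1's own z axis and vertical below 0.1 rad) or (horizontal distance between dot_1 and serve1 below 0.012 m and z of dot_1 in the frame of serve1 between -0.005 and 0.006 m and angle between dot_1's own z axis and vertical below 0.1 rad) or (horizontal distance between dot_1 and serve2 below 0.012 m and z of dot_1 in the frame of serve2 between -0.005 and 0.006 m and angle between dot_1's own z axis and vertical below 0.1 rad)) and linear speed of each of dot_1, dot_2, dot_3, bar_1, bar_2 below 0.03 m/s and ((horizontal distance between dot_2 and serve0 below 0.012 m and z of dot_2 in the frame of serve0 between -0.005 and 0.006 m and angle between dot_2's own z axis and vertical below 0.1 rad) or (horizontal distance between dot_2 and serve1 below 0.012 m and z of dot_2 in the frame of serve1 between -0.005 and 0.006 m and angle between dot_2's own z axis and vertical below 0.1 rad) or (horizontal distance between dot_2 and serve2 below 0.012 m and z of dot_2 in the frame of serve2 between -0.005 and 0.006 m and angle between dot_2's own z axis and vertical below 0.1 rad)) and ((horizontal distance between dot_3 and serve0 below 0.012 m and z of dot_3 in the frame of serve0 between -0.005 and 0.006 m and angle between dot_3's own z axis and vertical below 0.1 rad) or (horizontal distance between dot_3 and serve1 below 0.012 m and z of dot_3 in the frame of serve1 between -0.005 and 0.006 m and angle between dot_3's own z axis and vertical below 0.1 rad) or (horizontal distance between dot_3 and serve2 below 0.012 m and z of dot_3 in the frame of serve2 between -0.005 and 0.006 m and angle between dot_3's own z axis and vertical below 0.1 rad)) and ((horizontal distance between bar_1 and return0 below 0.012 m and z of bar_1 in the frame of return0 between -0.005 and 0.006 m and angle between bar_1's own z axis and vertical below 0.1 rad) or (horizontal distance between bar_1 and return1 below 0.012 m and z of bar_1 in the frame of return1 between -0.005 and 0.006 m and angle between bar_1's own z axis and vertical below 0.1 rad)) and ((horizontal distance between bar_2 and return0 below 0.012 m and z of bar_2 in the frame of return0 between -0.005 and 0.006 m and angle between bar_2's own z axis and vertical below 0.1 rad) or (horizontal distance between bar_2 and return1 below 0.012 m and z of bar_2 in the frame of return1 between -0.005 and 0.006 m and angle between bar_2's own z axis and vertical below 0.1 rad))); the robot touches nothing.
It fails at once if the mug is knocked over or pushed more than 60 mm away (distance of mug from where it was at the start of the episode above 0.06 m or angle between mug's own z axis and vertical above 0.7 rad).
It fails at once if the mill is knocked over or pushed more than 60 mm away (distance of mill from where it was at the start of the episode above 0.06 m or angle between mill's own z axis and vertical above 0.7 rad).
It fails at once if the dish is knocked over or pushed more than 60 mm away (distance of ramekin from where it was at the start of the episode above 0.06 m or angle between ramekin's own z axis and vertical above 0.7 rad).
It fails at once if the jar is knocked over or pushed more than 60 mm away (distance of pickles from where it was at the start of the episode above 0.06 m or angle between pickles's own z axis and vertical above 0.7 rad).
Of dot_1, dot_2, dot_3, bar_1, bar_2 only 4 to 5 are there at a start; the rules pass over those that are not, and their reading is None.
At some moment in a run one of dot_1, dot_2, dot_3, bar_1, bar_2 may be knocked a few centimetres aside while the robot is not near it.
Once in a run the grip may slacken for a moment while it holds something.
It also fails if it takes over 210 s, if anything falls off the work surface, if the arm or the gripper's body presses on something with over 40 N, if the wrist force passes 120 N, or if a joint passes its speed limit or range.

## Working session

There is one attempt and no reset: what is moved stays moved. The work goes in short steps, each a Python script; the robot and the scene stay as the last script left them, time stands still between calls to the robot, and variables do not carry over. Pictures are saved under pics/ and viewed, at most 14 in all, crops included, and the job is handed in when it is done.

```bash
ls; mkdir -p pics; python3 - <<'E'
from plant import manip as m
import cv2
for c in("top","scene"):
    cv2.imwrite(f"pics/{c}0.png",m.capture(c))
    k=m.camera_model(c);print(c,k)
    for t in("dot_1","bar_1","cold_block","chiller","returns","lever_knob","mug","mill","ramekin","pickles"):
        print(t,[(d["pixel"],round(d["confidence"],2)) for d in m.boxes_of(c,t)])
print(m.camera_model("wrist"),m.get_tool_rot(),m.get_time())
E
```

```text
pics
top {'camera_matrix': array([[509.04326829,   0.        , 322.30191603],
       [  0.        , 509.04326829, 237.42660331],
       [  0.        ,   0.        ,   1.        ]]), 'R': array([[-0.01765596, -0.99954298, -0.02453786],
       [-0.99451961,  0.02008602, -0.10260257],
       [ 0.10304855,  0.02259184, -0.99441973]]), 't': array([ -10.34983138,  518.27697107, 1094.57187602])}
dot_1 [([399.2, 273.2], 0.9), ([265.3, 327.1], 0.84), ([451.9, 367.2], 0.67), ([354.4, 275.0], 0.61), ([180.9, 348.2], 0.59)]
bar_1 [([398.5, 213.4], 0.69), ([296.1, 212.4], 0.62)]
cold_block [([356.1, 207.6], 0.97), ([419.6, 141.6], 0.53), ([470.0, 271.7], 0.38)]
chiller [([193.4, 236.1], 0.64)]
returns [([474.1, 269.3], 0.76), ([350.5, 205.9], 0.29)]
lever_knob [([210.6, 185.5], 0.76)]
mug [([417.3, 143.7], 0.88), ([510.8, 161.8], 0.74), ([192.1, 231.5], 0.2)]
mill [([295.5, 213.9], 0.71), ([322.0, 131.7], 0.67)]
ramekin [([360.2, 159.9], 0.71)]
pickles [([508.4, 163.8], 0.69), ([209.5, 184.4], 0.16)]
scene {'camera_matrix': array([[563.4067097 ,   0.        , 321.32112835],
       [  0.        , 
[... 762 characters left out ...]
 ([244.3, 263.1], 0.23)]
ramekin [([243.2, 261.9], 0.62)]
pickles [([188.3, 185.2], 0.77), ([324.7, 232.3], 0.72)]
{'camera_matrix': array([[364.18748759,   0.        , 320.46805896],
       [  0.        , 364.18748759, 236.86730418],
       [  0.        ,   0.        ,   1.        ]]), 'tool_from_camera': array([[-3.28067782e-04, -9.58758651e-01, -2.84221290e-01,
         7.32341782e+01],
       [ 9.99999894e-01, -2.22487167e-04, -4.03756703e-04,
         7.10096931e-01],
       [ 3.23869642e-04, -2.84221392e-01,  9.58758622e-01,
        -1.42264100e+02],
       [ 0.00000000e+00,  0.00000000e+00,  0.00000000e+00,
         1.00000000e+00]])} [3.08264724e+00 6.05283135e-01 3.58604025e-06] 1.1
```

```bash
python3 - <<'E'
import cv2
i=cv2.imread("pics/top0.png")[90:420,80:560]
cv2.imwrite("pics/top0c.png",cv2.resize(i,None,fx=1.66,fy=1.66,interpolation=cv2.INTER_CUBIC))
E
```

```text
(no output)
```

View pics/top0c.png

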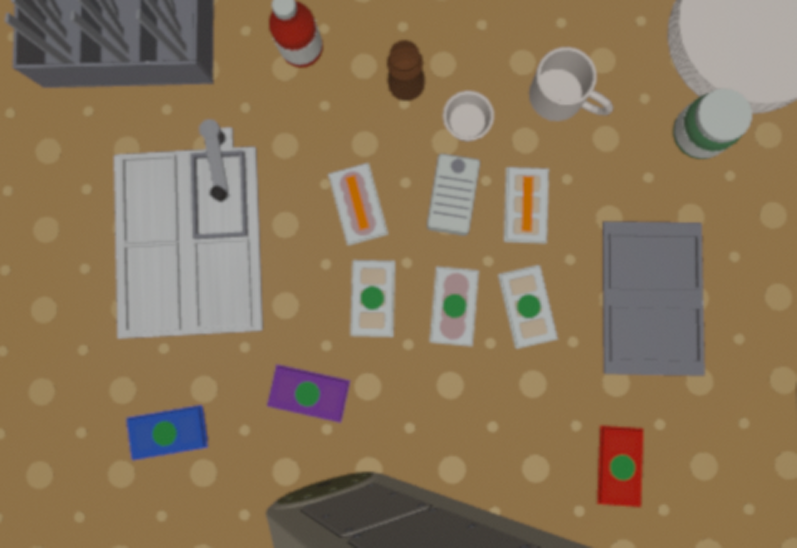

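View pics/scene0.png

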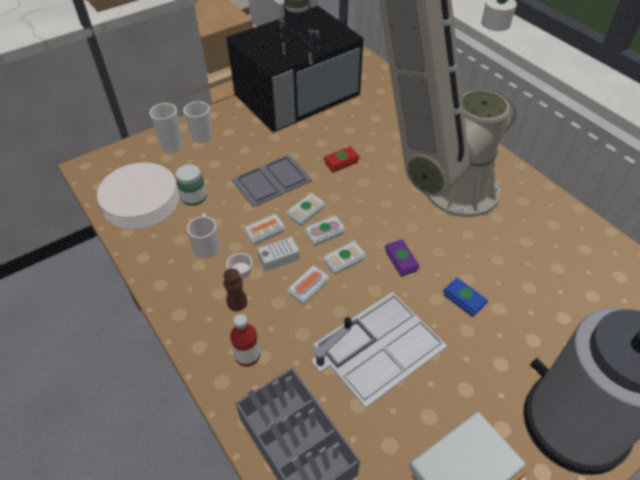

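The top crop (scale 1.66, offset 80,90) shows these items, in full-frame pixels:
- **Green-dot packs:** (304,270), (354,275) and (399,274).
- **Orange-bar packs:** (296,212) and (398,213).
- **Freezer block:** (355,207).
- **Look-alikes, left alone:** blue (179,351), purple (265,327) and red (455,372). They carry dots too, but their bodies are coloured, not white.
- **Lever:** hinge at about (207,168) and knob at about (212,206).

Next I'll measure positions and move the wrist camera over the chiller.

```bash
cat > h.py <<'E'
from plant import manip as m
import numpy as np, cv2
from scipy.spatial.transform import Rotation as Ro
def rot(yaw): return (Ro.from_euler('z',yaw)*Ro.from_euler('x',np.pi)).as_rotvec()
def cam(name,pos=None,rv=None):
    k=m.camera_model(name);K=k["camera_matrix"]
    if name!="wrist": return K,k["R"].T,-k["R"].T@k["t"]
    T=k["tool_from_camera"];R=Ro.from_rotvec(rv).as_matrix()
    return K,R@T[:3,:3],R@T[:3,3]+pos
def p2w(c,px,z):
    K,R,C=c;px=np.atleast_2d(px).astype(float)
    d=np.c_[px,np.ones(len(px))]@np.linalg.inv(K).T@R.T
    return (C+d*((z-C[2])/d[:,2])[:,None])[:,:2]
def w2p(c,X):
    K,R,C=c;x=(np.atleast_2d(X)-C)@R@K.T
    return x[:,:2]/x[:,2:]
def shot(name,fn=None):
    pos=np.array(m.get_position());rv=np.array(m.get_tool_rot())
    im=m.capture(name);c=cam(name,pos,rv)
    if fn: cv2.imwrite("pics/"+fn,im)
    return im,c
def bestyaw(p,yaw):
    "of the two equal grasps, the one with the last joint nearer zero"
    o=[]
    for y in(yaw,yaw+np.pi):
        y=(y+np.pi)%(2*np.pi)-np.pi
        q=m.inverse_kinematics(list(p),rot(y))
        if q is not None:o.append((abs(q[5]),y))
    return min(o)[1]
E
python3 - <<'E'
from h import *
i=cv2.imread("pics/top0.png");c=cam("top");print("cam",c[2])
for n,p,z in(("dotA",(304,270),34),("dotB",(354,275),34),("dotC",(399,274),34),("barA",(296,212),34),("barB",(398,213),34),("block",(355,207),40),("knob",(212,206),75),("hinge",(207,168),60),("tray",(193,237),18),("ret",(474,269),18),("mug",(417,143),85),("jar",(513,160),100),("mill",(323,125),130),("ramekin",(361,158),35)):
    w=p2w(c,p,z)[0];print(n,w.round(),round(np.hypot(*w)))
t=p2w(c,(193,237),18)[0]
y=bestyaw((*t,170),0.);print(y)
q=m.inverse_kinematics([*t,170],rot(y));print(q)
m.movep([*t,170],rot(y))
im,cc=shot("wrist","w_chill.png");print(m.get_position(),m.get_time())
E
```

```text
cam [ 402.45983805  -45.48361671 1141.38645904]
dotA [447.  21.] 447
dotB [434. -88.] 443
dotC [ 434. -185.] 472
barA [575.  37.] 576
barB [ 568. -187.] 598
block [582. -93.] 589
knob [585. 213.] 623
hinge [672. 228.] 709
tray [526. 269.] 590
ret [ 443. -351.] 565
mug [ 709. -226.] 744
jar [ 664. -420.] 785
mill [738. -28.] 739
ramekin [ 692. -109.] 701
-3.141592653589793
[ 0.33683109  0.36629272 -0.02956667  1.17493694  0.          0.33683109]
[526.12344047 268.08998476 170.04755115] 4.1667
```

View pics/w_chill.png

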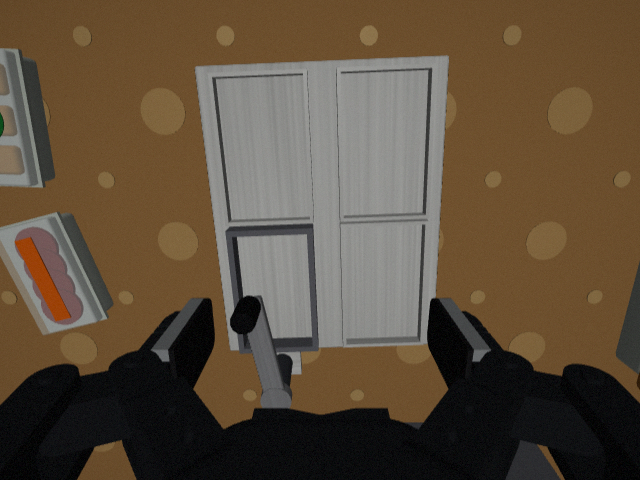

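The wrist view shows the tray with corners at about (196,68), (449,56), (435,345) and (231,350). The pocket is at the lower left, with its grey rim at (228–316, 228–350), and the lever knob is at (247,313). I'll check plane heights against the known sizes and measure the knob and hinge.

```bash
python3 - <<'E'
from h import *
im=cv2.imread("pics/w_chill.png")
c=cam("wrist",np.array(m.get_position()),np.array(m.get_tool_rot()))
g=cv2.cvtColor(im,cv2.COLOR_BGR2GRAY)
co=np.array([(196,68),(449,56),(435,345),(231,350)])
for z in(0,8,18):
    w=p2w(c,co,z);print(z,w.round(1).tolist(),[round(np.linalg.norm(w[k]-w[(k+1)%4]),1) for k in range(4)],w.mean(0).round(1))
def show(n,pts,z):
    w=p2w(c,pts,z);print(n,w.round(1).tolist(),[round(np.linalg.norm(w[k]-w[(k+1)%4]),1) for k in range(4)],w.mean(0).round(1))
show("nest TL",[(213,76),(306,73),(313,219),(228,222)],18)
show("nest TR",[(338,72),(432,69),(428,215),(340,220)],18)
show("knobtop90",[(250,301)],90);show("hinge60",[(276,398)],62)
a=cv2.resize(im[210:420,190:350],None,fx=3.7,fy=2.85,interpolation=cv2.INTER_CUBIC)
cv2.imwrite("pics/c1.png",a)
E
```

```text
0 [[408.8, 170.2], [400.6, 368.3], [658.1, 379.9], [663.4, 179.5]] [np.float64(198.3), np.float64(257.8), np.float64(200.4), np.float64(254.8)] [532.7 274.5]
8 [[410.0, 172.7], [402.0, 365.7], [653.0, 377.0], [658.1, 181.8]] [np.float64(193.2), np.float64(251.2), np.float64(195.3), np.float64(248.3)] [530.7 274.3]
18 [[411.5, 175.8], [403.7, 362.5], [646.5, 373.4], [651.4, 184.6]] [np.float64(186.9), np.float64(243.0), np.float64(188.9), np.float64(240.1)] [528.3 274.1]
nest TL [[417.0, 187.9], [415.0, 257.3], [526.6, 261.6], [529.1, 190.8]] [np.float64(69.4), np.float64(111.7), np.float64(70.8), np.float64(112.2)] [471.9 224.4]
nest TR [[414.4, 281.1], [412.5, 350.8], [523.4, 356.9], [527.5, 284.1]] [np.float64(69.7), np.float64(111.1), np.float64(72.9), np.float64(113.2)] [469.4 318.2]Traceback (most recent call last):
  File "<stdin>", line 12, in <module>
  File "<stdin>", line 9, in show
IndexError: index 1 is out of bounds for axis 0 with size 1
```

```bash
python3 - <<'E'
from h import *
im=cv2.imread("pics/w_chill.png")
c=cam("wrist",np.array(m.get_position()),np.array(m.get_tool_rot()))
print(p2w(c,[(250,301)],90),p2w(c,[(276,395)],60))
cv2.imwrite("pics/c1.png",cv2.resize(im[210:420,190:350],None,fx=2.85,fy=2.85,interpolation=cv2.INTER_CUBIC))
E
```

```text
[[565.6719809  220.45130884]] [[666.28081259 230.7351321 ]]
```

View pics/c1.png

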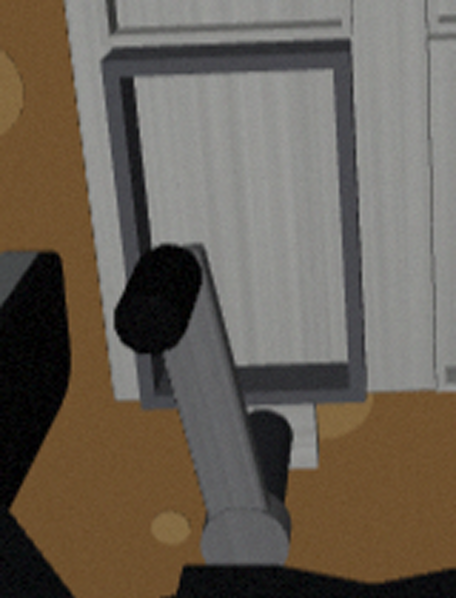

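```bash
python3 - <<'E'
from h import *
c=cam("wrist",np.array(m.get_position()),np.array(m.get_tool_rot()))
f=lambda p:np.array(p)/2.85+[190,210]
kt=p2w(c,f((150,315)),90)[0];kb=p2w(c,f((174,275)),60)[0];print("knob",kt,kb)
for z in(60,64):h=p2w(c,f((245,538)),z)[0];print("hinge",z,h,np.linalg.norm(h-kt),np.linalg.norm(h-kb),np.arctan2(*(h-kt)[::-1]))
w=p2w(c,f([(104,58),(350,42),(367,402),(143,408)]),24);print("pocket outer",w.round(1).tolist(),[round(np.linalg.norm(w[k]-w[(k+1)%4]),1) for k in range(4)],w.mean(0))
w=p2w(c,f([(121,78),(334,70),(348,388),(156,393)]),24);print("pocket inner",w.round(1).tolist(),[round(np.linalg.norm(w[k]-w[(k+1)%4]),1) for k in range(4)],w.mean(0))
E
```

```text
knob [580.32557195 214.59028745] [585.20429418 214.58466263]
hinge 60 [670.03200039 230.56947156] 91.11848126501282 86.32064559910144 0.176278637511324
hinge 64 [666.62615752 231.1621908 ] 87.87729542213874 83.0923237719789 0.18971603642308363
pocket outer [[534.6, 190.7], [530.0, 261.6], [648.7, 266.1], [650.7, 194.4]] [np.float64(71.1), np.float64(118.7), np.float64(71.7), np.float64(116.2)] [591.00651646 228.18208317]
pocket inner [[540.7, 195.1], [538.4, 256.9], [643.5, 260.0], [645.2, 198.9]] [np.float64(61.8), np.float64(105.2), np.float64(61.1), np.float64(104.7)] [591.94559898 227.74559621]
```

The measurements hold up:
- Pocket inner size measures 105×61.5 (given 106×62), centred at about (591.5, 228).
- The hinge is at (670, 230.6). The knob radius is about 90 and the lever angle about 0.14.
- Tray yaw is about 0.037.

Now I'll open the lever by caging the knob, then look over the pack field.

```bash
cat >> h.py <<'E'
TY=0.037; H=np.array([669.5,230.7])
def knob(a): t=np.pi+TY+a; return H+90*np.array([np.cos(t),np.sin(t)])
def swing(a0,a1,z=69,approach=45,cage=23,n=9):
    k=knob(a0);y=-np.pi+TY
    m.command_gripper(approach,40)
    m.movep([*k,150],rot(y+a0)); m.line_to([*k,z],feed=120)
    m.command_gripper(cage,40)
    for a in np.linspace(a0,a1,n)[1:]:
        m.line_to([*knob(a),z],feed=90,rotation=rot(y+a))
        f=np.array(m.get_wrist_force())
        if np.linalg.norm(f)>40: print("force",a,f.round(1))
    m.command_gripper(approach,40); m.line_to([*knob(a1),170],feed=200)
E
python3 - <<'E'
from h import *
swing(0.14,1.5)
m.command_gripper(85)
p=[500,-75,270];m.movep(p,rot(bestyaw(p,np.pi)))
shot("wrist","w_packs.png");print(m.get_position(),m.get_time(),m.get_tool_rot())
shot("top","top1.png")
a=cv2.imread("pics/top1.png")[130:300,120:270];b=cv2.imread("pics/w_packs.png")
s=np.zeros((600,800,3),np.uint8);s[:480,:640]=b;s[430:600,640:790]=a;cv2.imwrite("pics/c2.png",s)
E
```

```text
[500.50710242 -74.60358986 269.6708801 ] 11.4 [ 2.65711098e-03 -3.14156409e+00 -3.80581766e-04]
```

View pics/c2.png

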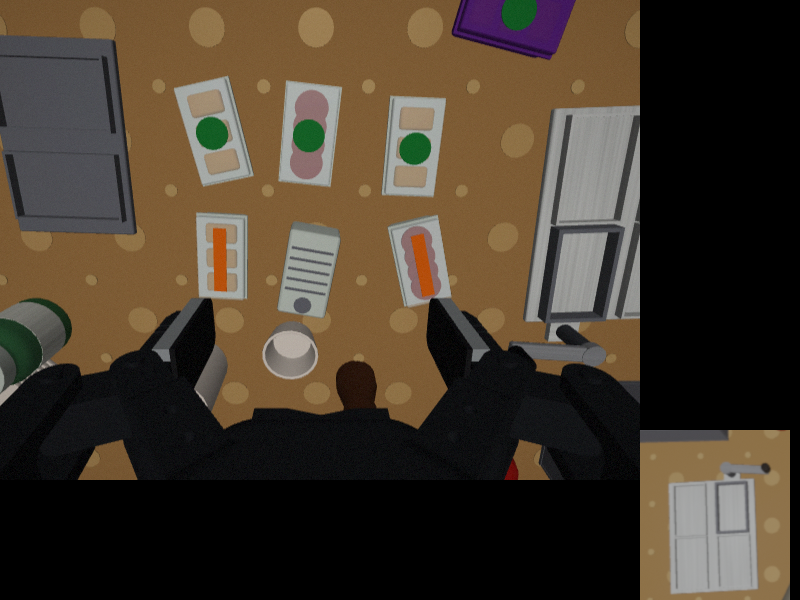

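The lever is now open at about 1.5. The wrist view shows dots at (212,134), (309,136) and (415,149), bars at (220,260) and (423,266), and the block at (309,272). All are white-bodied packs with the right stickers; purple is at the upper right and stays put. I'll measure them all here, then take a straight-down (nadir) view of the block.

```bash
cat >> h.py <<'E'
def blob(im,c,px,z,r=75):
    "white blob around px -> centre, yaw of long axis, size, world mm at height z"
    hsv=cv2.cvtColor(im,cv2.COLOR_BGR2HSV)
    mk=((hsv[...,1]<75)&(hsv[...,2]>95)).astype(np.uint8)
    mk=cv2.morphologyEx(mk,cv2.MORPH_OPEN,np.ones((3,3)))
    n,l,st,ce=cv2.connectedComponentsWithStats(mk)
    u,v=map(int,px);w=l[max(v-25,0):v+25,max(u-25,0):u+25].ravel();w=w[w>0]
    pts=np.argwhere(l==np.bincount(w).argmax())[:,::-1]
    hull=cv2.convexHull(pts.astype(np.int32))[:,0]
    W=p2w(c,hull,z).astype(np.float32)
    (x,y),_,_=R=cv2.minAreaRect(W);b=cv2.boxPoints(R)
    e=[b[1]-b[0],b[2]-b[1]];e.sort(key=np.linalg.norm)
    yaw=np.arctan2(e[1][1],e[1][0]);yaw=(yaw+np.pi/2)%np.pi-np.pi/2
    return np.array([x,y]),yaw,[round(float(np.linalg.norm(k)),1) for k in e]
def stickers(im,c,z=34):
    hsv=cv2.cvtColor(im,cv2.COLOR_BGR2HSV);o=[]
    for n,lo,hi in(("dot",(45,120,40),(80,255,255)),("bar",(3,200,120),(13,255,255))):
        k,l,st,ce=cv2.connectedComponentsWithStats(cv2.inRange(hsv,lo,hi))
        for i in range(1,k):
            if st[i,4]>200:o.append((n,ce[i],p2w(c,ce[i],z)[0],st[i,4]))
    return o
def nadir(xy,z=160,yaw=np.pi):
    p=np.array(xy)-73.2*np.array([np.cos(yaw),np.sin(yaw)])
    m.movep([*p,z],rot(bestyaw((*p,z),yaw) if 0 else yaw))
E
python3 - <<'E'
from h import *
c=cam("wrist",np.array([500.5,-74.6,269.67]),np.array([2.657e-3,-3.14156,-3.8e-4]))
im=cv2.imread("pics/w_packs.png")
for n,px,w,a in stickers(im,c):
    try:b=blob(im,c,px,34)
    except Exception as e:b=e
    print(n,px.round(),w.round(1),a,b)
print("block",blob(im,c,(309,272),40))
nadir((582,-93))
im,c=shot("wrist","w_block.png")
px=w2p(c,(582,-93,40))[0];print(px,blob(im,c,px,40),m.get_joint_positions(),m.get_time())
E
```

```text
dot [518.  13.] [327.2 106.3] 885 attempt to get argmax of an empty sequence
dot [212. 133.] [ 433.  -183.5] 803 (array([ 433.30621338, -180.64398193]), np.float32(0.2036568), [55.4, 97.4])
dot [308. 135.] [435.4 -87. ] 793 (array([435.32763672, -86.68453979]), np.float32(-0.108230114), [54.4, 97.5])
dot [415. 148.] [447.6  20.4] 771 (array([447.29827881,  17.72179031]), np.float32(-0.03934157), [55.2, 97.3])
dot [ 16. 344.] [ 673.7 -435.1] 983 (array([ 634.38085938, -415.58953857]), np.float32(-1.0682465), [31.5, 55.8])
bar [219. 259.] [ 567. -186.] 764 (array([ 564.31707764, -183.1026001 ]), np.float32(-0.056749582), [55.2, 100.2])
bar [422. 265.] [572.9  38.1] 752 (array([570.2791748 ,  35.18660736]), np.float32(0.2499119), [54.9, 102.5])
block (array([578.57244873, -88.23376465]), np.float32(-0.18138218), [54.8, 107.0])
[320.07422108 126.85237275] (array([584.40539551, -89.44871521]), np.float32(-0.18277895), [54.7, 98.2]) [-2.61820039e-01  5.07010860e-01  1.65952126e-01  1.22915055e+00
 -7.10392975e-05 -2.62371869e-01] 12.2833
```

View pics/w_block.png

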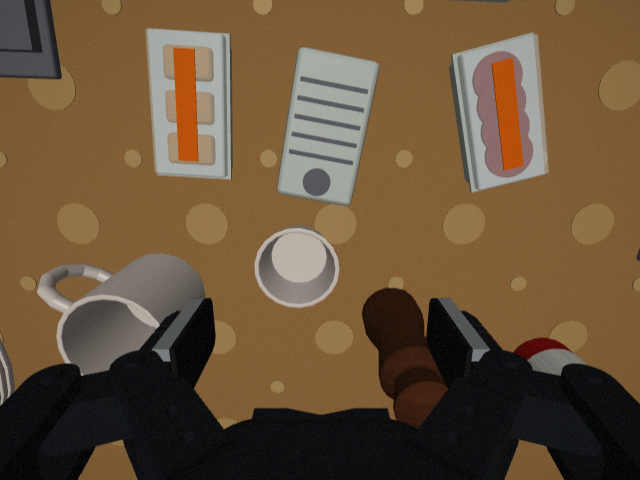

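The nadir view shows the block at (328,126), measured at (584.4, −89.4) with yaw −0.183 and size 98×55, which matches. The bars are at (187,105) and (506,114). Next I'll grip the block once in place. That puts it on the tool axis, so looking again gives the camera bias. Then I'll measure the pocket the same way.

```bash
cat >> h.py <<'E'
def tooly(xy,yaw,z=150): return bestyaw((*xy,z),yaw)
E
python3 - <<'E'
from h import *
b,yw=np.array([584.4,-89.4]),-0.183
y=tooly(b,yw);print("yaw",y)
m.movep([*b,120],rot(y));m.line_to([*b,16],feed=120)
m.command_gripper(50,40);print("width",m.get_grip_width(),m.get_gripper_force(),m.get_position())
g=np.array(m.get_position())
m.command_gripper(85);m.line_to([*b,160],feed=250)
nadir(b)
im,c=shot("wrist");print("after",blob(im,c,w2p(c,(*b,40))[0],40),"grip",g)
nadir((591.5,228))
im,c=shot("wrist","w_pocket.png")
hsv=cv2.cvtColor(im,cv2.COLOR_BGR2HSV)
mk=((hsv[...,2]<115)&(hsv[...,1]<90)).astype(np.uint8)
n,l,st,ce=cv2.connectedComponentsWithStats(mk)
print(w2p(c,(591.5,228,24)));print([(st[i].tolist()) for i in range(1,n) if st[i,4]>300])
print(m.get_position(),m.get_tool_rot(),m.get_time())
E
```

```text
yaw 2.9585926535897933
width 55.314248589281235 44.635671973228455 [585.1304736  -89.45911378  17.03938123]
after (array([584.56719971, -89.51872253]), np.float32(-0.18256664), [54.7, 98.3]) grip [585.1304736  -89.45911378  17.03938123]
[[322.59062482 125.75804013]]
[[397, 0, 110, 201, 848], [65, 15, 65, 146, 1286], [55, 17, 47, 100, 433], [267, 34, 104, 172, 5077], [407, 36, 97, 158, 1203], [169, 215, 176, 48, 3111], [0, 298, 640, 182, 72809]]
[665.11099205 226.18817151 160.12461522] [ 3.48147364e-03  3.14141319e+00 -6.66757589e-04] 16.9417
```

View pics/w_pocket.png

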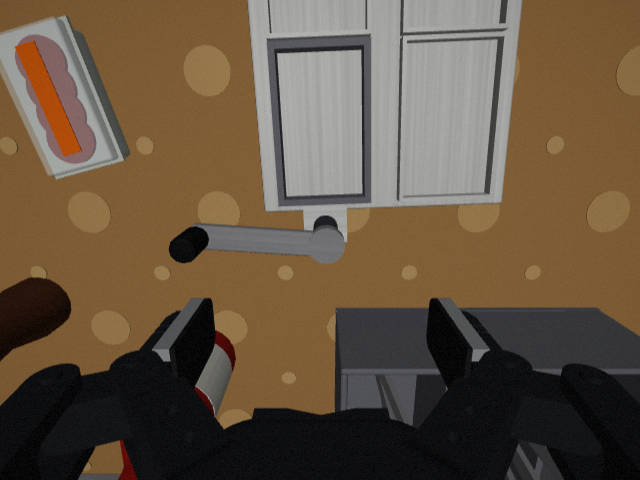

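The nadir view shows the pocket rim at columns 267–371, rows 34–206, and the lever open with its knob at (187,243). The bias across the gripper is about 0. Now I'll compute the pocket centre and the nest offsets.

```bash
python3 - <<'E'
from h import *
print(m.get_position(),m.get_tool_rot())
im,c=shot("wrist")
hsv=cv2.cvtColor(im,cv2.COLOR_BGR2HSV)
mk=((hsv[...,2]<115)&(hsv[...,1]<90)).astype(np.uint8)
n,l,st,ce=cv2.connectedComponentsWithStats(mk)
i=[i for i in range(1,n) if 4000<st[i,4]<8000][0];print(st[i])
P=np.argwhere(l==i)[:,::-1].astype(np.int32)
r=cv2.minAreaRect(p2w(c,cv2.convexHull(P)[:,0],24).astype(np.float32));print("outer",r)
# inner floor: white region in the rim at z=8 / inner rim
W=p2w(c,[(271,41),(366,37),(371,201),(278,205)],24);print(W.round(1))
print("knob",p2w(c,[(181,247)],90),p2w(c,[(190,238)],60),"hinge",p2w(c,[(326,245)],60),"exp knob1.5",knob(1.5))
# nest right: inner corners at z=18
W=p2w(c,[(405,43),(500,38),(488,194),(400,198)],18);print(W.round(1),W.mean(0))
E
```

```text
[665.11099205 226.18817151 160.12461522] [ 3.48147364e-03  3.14141319e+00 -6.66757589e-04]
[ 267   34  105  172 5169]
outer ((591.213134765625, 227.1422119140625), (117.1814193725586, 71.65596771240234), 2.104832649230957)
[[535.9 192.2]
 [533.6 257.4]
 [647.5 265.1]
 [650.5 192.9]]
knob [[663.18897832 140.39368409]] [[666.37908205 135.26130901]] hinge [[671.71343383 229.74485936]] exp knob1.5 [666.45890958 140.75139373]
[[536.1 285.7]
 [533.1 352.1]
 [643.3 357.7]
 [646.4 288.7]] [589.73527884 321.04973523]
```

Commanded poses settle up to about 2 mm off, so I'll correct in closed loop. Now I'll pick the block and seat it in the pocket.

```bash
cat >> h.py <<'E'
def fine(p,yaw,feed=120,tol=0.5,n=3):
    "line to p, then trim the standing error; xy and z from the arm's own reading"
    p=np.array(p,float);cmd=p.copy();rv=rot(yaw)
    for _ in range(n):
        m.line_to(list(cmd),feed=feed,rotation=rv);m.pause(.1)
        e=p-np.array(m.get_position())
        if np.abs(e).max()<tol:break
        cmd=cmd+e
    return cmd
def pick(xy,yaw,dz,force=50,up=140,app=85):
    y=tooly(xy,yaw)
    m.command_gripper(app);m.movep([*xy,up-20],rot(y));fine((*xy,60),y);fine((*xy,dz),y,n=2)
    m.command_gripper(45,force);w=m.get_grip_width()
    m.line_to([*xy,up],feed=150);m.pause(.1)
    w2=m.get_grip_width();print("picked width %.1f -> %.1f  y6 %.2f"%(w,w2,m.get_joint_positions()[5]));return w2
def place(xy,yaw,z,up=140,rel=68):
    "z: TCP height on release"
    y=tooly(xy,yaw)
    m.movep([*xy,up],rot(y));c=fine((*xy,z+25),y);print("w over nest %.1f"%m.get_grip_width())
    f0=np.array(m.get_wrist_force())
    for h in np.arange(20,-.1,-4):
        m.line_to([c[0],c[1],c[2]-25+h],feed=60)
        f=np.array(m.get_wrist_force())-f0
        if abs(f[2])>12:print("contact at",h,f.round(1),np.round(m.get_position(),1));break
    print("at",np.round(m.get_position(),1),"f",f.round(1),"w %.1f"%m.get_grip_width());return c
def release(w=68,up=140):
    p=np.array(m.get_position());m.command_gripper(w);m.pause(.2);m.line_to([p[0],p[1],up],feed=200)
E
python3 - <<'E'
from h import *
w=pick((584.6,-89.5),-0.183,16,60)
if w>50:
    place((591.3,227.4),TY,8+16+1)
print(m.get_time())
E
```

```text
picked width 55.0 -> 54.9  y6 -0.10
w over nest 55.2
at [590.9 227.2  24.4] f [ 0.  -1.3 -0.1] w 54.6
26.75
```

```bash
python3 - <<'E'
from h import *
release(66)
nadir((591.3,227.4));m.pause(.2)
im,c=shot("wrist","w_seat.png")
print("block",blob(im,c,w2p(c,(591.3,227.4,48))[0],48),m.get_time())
cv2.imwrite("pics/c3.png",cv2.resize(im[0:290,130:530],None,fx=2,fy=2,interpolation=cv2.INTER_CUBIC))
E
```

```text
block (array([590.15844727, 226.917099  ]), np.float32(0.037212133), [54.4, 100.9]) 28.6
```

View pics/c3.png

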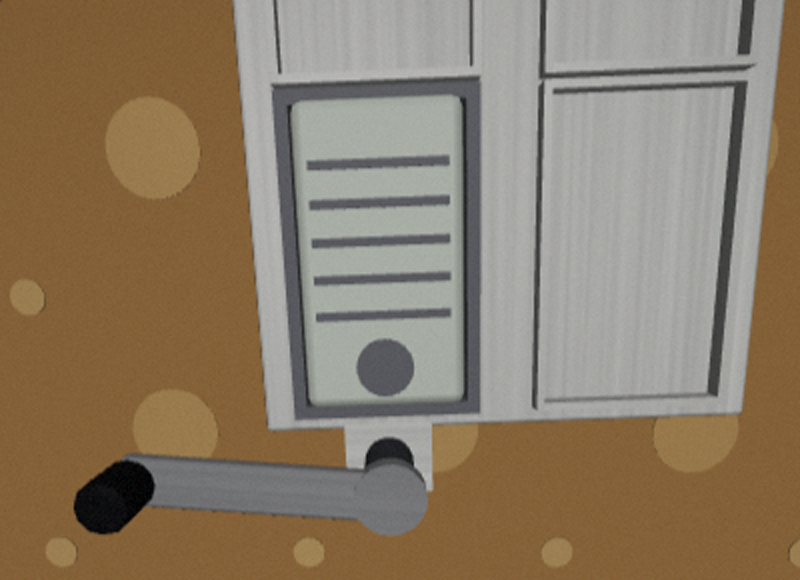

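The block is seated in the pocket, with its cap at crop (385,368) and an even rim all round. Now I'll swing the lever shut.

```bash
python3 - <<'E'
from h import *
swing(1.5,-0.03,n=11)
nadir((591.3,227.4));m.pause(.2)
im,c=shot("wrist","w_shut.png");print(m.get_time())
cv2.imwrite("pics/c4.png",cv2.resize(im[0:290,130:530],None,fx=2,fy=2,interpolation=cv2.INTER_CUBIC))
E
```

```text
36.2667
```

View pics/c4.png

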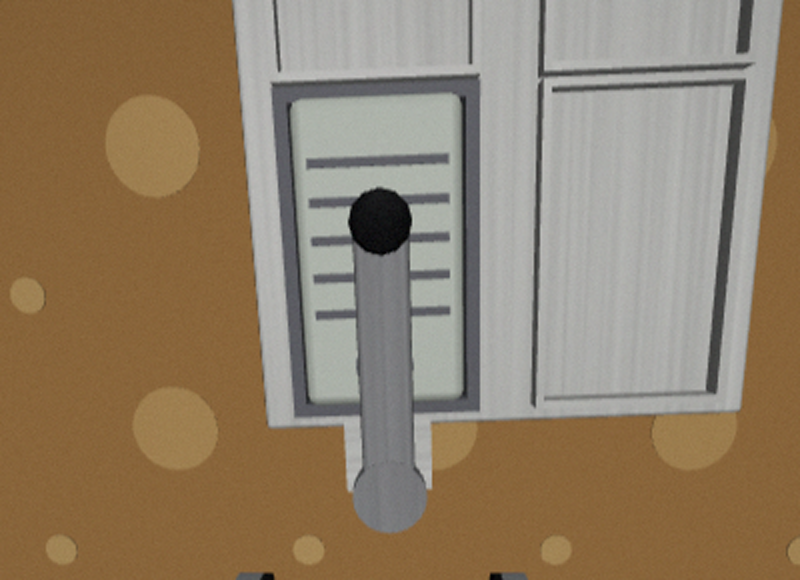

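The lever is shut, with its arm parallel to the tray. Next I'll measure the returns tray.

```bash
python3 - <<'E'
from h import *
nadir((443,-351),180);m.pause(.2)
im,c=shot("wrist","w_ret.png")
hsv=cv2.cvtColor(im,cv2.COLOR_BGR2HSV)
mk=((hsv[...,1]<80)).astype(np.uint8)
n,l,st,ce=cv2.connectedComponentsWithStats(mk)
px=w2p(c,(443,-351,8))[0].astype(int);print(px)
i=l[px[1]+20,px[0]];print(st[i])
P=np.argwhere(l==i)[:,::-1].astype(np.int32)
for z in(8,18):print("outer",z,cv2.minAreaRect(p2w(c,cv2.convexHull(P)[:,0],z).astype(np.float32)))
print(m.get_position(),m.get_tool_rot(),m.get_time())
E
```

```text
[319 125]
[  235     0   174   245 38665]
outer 8 ((446.85028076171875, -353.170654296875), (130.87705993652344, 193.92372131347656), 88.09425354003906)
outer 18 ((446.81787109375, -353.090087890625), (126.71183776855469, 187.7519989013672), 88.09425354003906)
[ 516.61525245 -350.43420221  179.9425206 ] [ 1.63404129e-03 -3.14156784e+00 -1.51129175e-04] 38.6583
```

View pics/w_ret.png

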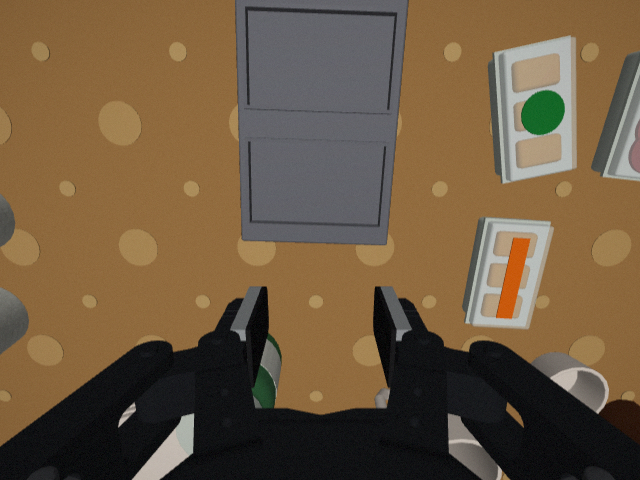

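The view shows the returns tray at columns 235–409, with two nests: rows 9–110 and rows 140–225. I'll compute their centres, check the sizes, then sort the first bar.

```bash
cat >> h.py <<'E'
def find(kind,xy,z=170):
    "nadir look at a pack near xy: centre from its sticker, yaw from its outline"
    for _ in range(2):
        nadir(xy,z);m.pause(.2);im,c=shot("wrist")
        s=[k for k in stickers(im,c) if k[0]==kind and np.linalg.norm(k[2]-xy)<75]
        if s:
            k=min(s,key=lambda k:np.linalg.norm(k[2]-xy))
            b=blob(im,c,k[1],34);d=np.linalg.norm(b[0]-k[2]);print(kind,k[2].round(1),"yaw %.3f"%b[1],b[2],"blob off %.1f"%d)
            if np.linalg.norm(k[2]-xy)<30: return k[2],b[1]
            xy=k[2]
    return None
E
python3 - <<'E'
from h import *
c=cam("wrist",np.array([516.6,-350.4,179.94]),np.array([1.634e-3,-3.14157,-1.5e-4]))
N=[]
for q in([(247,9),(396,14),(390,112),(247,107)],[(248,138),(388,142),(381,226),(250,222)]):
    w=p2w(c,q,18);N.append(w.mean(0));print([round(np.linalg.norm(w[k]-w[(k+1)%4]),1) for k in range(4)],w.mean(0))
d=N[1]-N[0];print("pitch",np.linalg.norm(d),"yaw",np.arctan2(d[1],d[0]),"mid",(N[0]+N[1])/2)
print(find("bar",np.array([567,-186.])),m.get_time())
E
```

```text
[np.float64(109.8), np.float64(68.5), np.float64(112.9), np.float64(68.1)] [ 396.5573914  -351.01296433]
[np.float64(113.1), np.float64(70.3), np.float64(113.0), np.float64(69.8)] [ 488.93693102 -353.69891263]
pitch 92.41857853762919 yaw -0.029066953921097698 mid [ 442.74716121 -352.35593848]
bar [ 566.8 -186.4] yaw -0.060 [53.9, 96.4] blob off 1.8
(array([ 566.75869593, -186.38942675]), np.float32(-0.059672594)) 39.75
```

```bash
cat >> h.py <<'E'
RY=-0.031
NEST={"R0":((396.6,-351.2),RY+np.pi/2),"R1":((489,-353.6),RY+np.pi/2),"A":((589,321),TY),"B":((472,223.7),TY),"C":((469,318),TY)}
def sort(kind,xy,nest):
    t=m.get_time();r=find(kind,np.array(xy,float))
    if r is None: print("not found");return False
    if pick(*r,10)<50: print("GRIP FAILED");return False
    place(*NEST[nest],8+10+1)
    if m.get_grip_width()<50: print("LOST");return False
    release();print(nest,"done %.1f s, at %.1f"%(m.get_time()-t,m.get_time()));return True
E
python3 - <<'E'
from h import *
sort("bar",(566.8,-186.4),"R0")
E
```

```text
bar [ 566.7 -186.4] yaw -0.060 [53.9, 96.4] blob off 1.9
picked width 54.7 -> 55.2  y6 -0.39
w over nest 54.9
at [ 396.4 -350.9   18.5] f [ 0.1 -0.4 -0.5] w 55.0
R0 done 10.9 s, at 50.7
```

```bash
python3 - <<'E'
from h import *
print(sort("bar",(572.9,38.1),"R1"))
nadir((443,-351),180);m.pause(.2);im,c=shot("wrist","w_ret2.png")
for k in stickers(im,c,42):print(k[0],k[1].round(),k[2].round(1))
E
```

```text
bar [572.8  38. ] yaw 0.252 [54.0, 96.3] blob off 2.0
picked width 55.0 -> 55.1  y6 -0.33
w over nest 54.9
at [ 488.8 -353.3   18.4] f [-1.3 -0.2  0.1] w 55.2
R1 done 12.7 s, at 63.3
True
dot [543. 113.] [ 433.6 -188.9]
dot [249. 380.] [ 662.6 -415.6]
bar [318.  58.] [ 397.5 -352.8]
bar [315. 190.] [ 489.7 -355.4]
```

View pics/w_ret2.png

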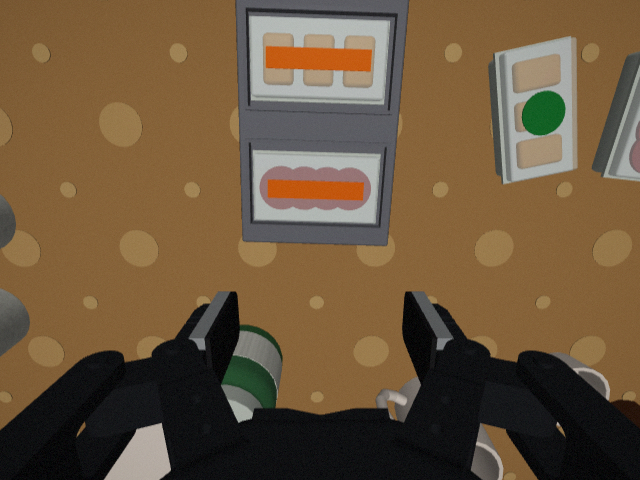

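Both bars are flat in the returns nests, at (318,58) and (315,190). The three dot packs go next.

```bash
python3 - <<'E'
from h import *
for xy,n in(((447.6,20.4),"C"),((435.4,-87),"B"),((433,-183.5),"A")):
    if not sort("dot",xy,n):break
nadir((528,272),200);m.pause(.2);im,c=shot("wrist","w_end.png")
for k in stickers(im,c,42):print(k[0],k[1].round(),k[2].round(1))
print(m.get_time())
E
```

```text
dot [447.8  20.3] yaw -0.039 [53.9, 96.4] blob off 0.4
picked width 55.2 -> 55.0  y6 -0.09
w over nest 55.2
at [468.7 317.8  18.5] f [-0.7 -0.1 -0.3] w 54.9
C done 12.0 s, at 77.0
dot [435.3 -87.3] yaw -0.108 [53.9, 96.4] blob off 0.4
picked width 54.9 -> 54.8  y6 -0.27
w over nest 55.2
at [471.7 223.5  18.5] f [-0.5 -0.6  0.3] w 54.9
B done 12.2 s, at 89.2
dot [ 433.2 -184. ] yaw 0.204 [53.9, 96.4] blob off 0.4
picked width 54.9 -> 55.1  y6 -0.78
w over nest 55.1
at [588.7 320.9  18.4] f [1.2 0.2 0.7] w 54.8
A done 12.9 s, at 102.1
dot [382.  46.] [469.6 317.5]
dot [255.  51.] [472.5 223.4]
dot [379. 206.] [589.2 320.5]
102.7333
```

```bash
python3 - <<'E'
from h import *
m.movep([440,-40,300],rot(np.pi));m.pause(.3)
im,c=shot("top","top_end.png")
for k in stickers(im,c,42):print(k[0],k[1].round(),k[2].round(1),k[3])
e=cv2.imread("pics/w_end.png")[:300,170:500]
s=np.zeros((600,800,3),np.uint8);s[:330,:480]=im[90:420,80:560];s[300:,470:]=e;cv2.imwrite("pics/c5.png",s)
E
```

```text
bar [256. 109.] [808.8 123.7] 262
bar [453. 372.] [ 227.  -290.9] 737
```

View pics/c5.png

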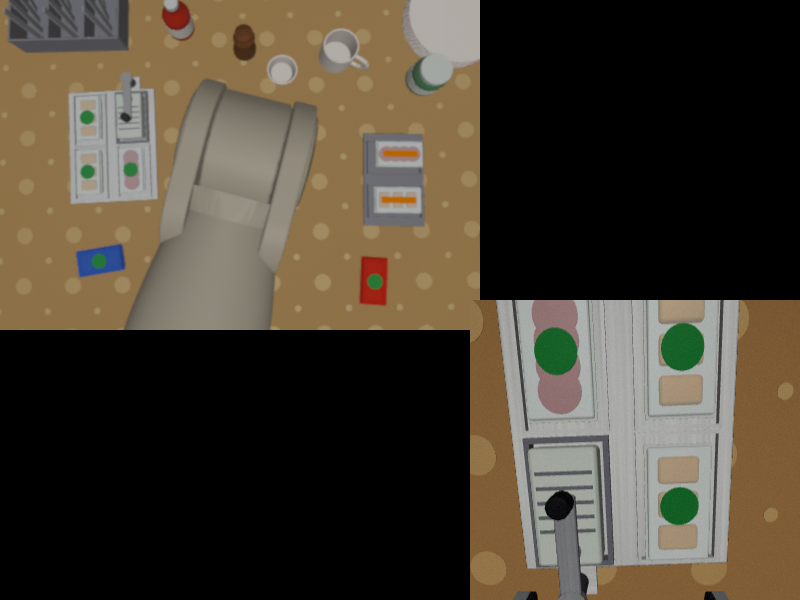

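In the top view all three dots are in their nests and the lever is shut. The bars, at crop (398,153) and (400,200), look slightly right of centre, so I'll check the returns once more with the wrist camera before handing in.

```bash
python3 - <<'E'
from h import *
nadir((443,-351),200);m.pause(.2);im,c=shot("wrist","w_ret3.png")
ok=0
for k in stickers(im,c,42):
    print(k[0],k[1].round(),k[2].round(1))
    if k[0]=="bar":
        d=min(np.linalg.norm(k[2]-NEST[n][0]) for n in("R0","R1"));print("off",d,blob(im,c,k[1],42));ok+=d<5
if ok==2:print(m.get_time(),m.sign_off())
E
```

```text
dot [254. 364.] [ 662.7 -413.6]
bar [317.  62.] [ 397.5 -352.8]
off 1.8270446367808868 (array([ 401.19314575, -351.37567139]), np.float32(1.5373026), [62.2, 100.0])
bar [308. 192.] [ 496.4 -360.8]
off 10.36268854503748 (array([ 488.66964722, -358.13540649]), np.float32(1.5352241), [69.6, 107.2])
```

The R1 bar has moved about 9 mm since I placed it; something knocked it. I'll look more closely.

```bash
python3 - <<'E'
from h import *
nadir((490,-355),150);m.pause(.2);im,c=shot("wrist","w_r1.png")
for k in stickers(im,c,42):print(k[0],k[1].round(),k[2].round(1))
cv2.imwrite("pics/c6.png",cv2.resize(im[0:290,170:490],None,fx=2,fy=2,interpolation=cv2.INTER_CUBIC))
E
```

```text
dot [255. 357.] [ 666.9 -408.4]
bar [313. 135.] [ 496.5 -360.9]
```

View pics/c6.png

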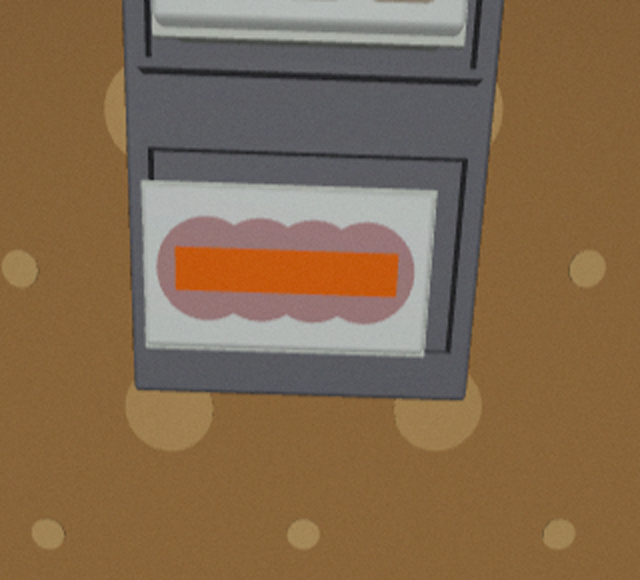

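The pack lies flat but pressed into the −y/+x corner of its nest, about 10 mm off centre. I'll pick it up, recentre it and check both trays.

```bash
python3 - <<'E'
from h import *
if pick((496,-360.5),RY+np.pi/2,18.5)>50:
    place(*NEST["R1"],19);release()
nadir((443,-351),200);m.pause(.2);im,c=shot("wrist","w_ret4.png");d=[]
S=[k for k in stickers(im,c,42) if k[0]=="bar"]
nadir((528,272),200);m.pause(.2);im2,c2=shot("wrist","w_end2.png")
S+=[k for k in stickers(im2,c2,42) if k[0]=="dot"]
for k in S:
    n,e=min(((n,np.linalg.norm(k[2]-v[0])) for n,v in NEST.items()),key=lambda t:t[1]);print(k[0],k[2].round(1),n,round(e,1));d.append(e)
s=np.zeros((600,640,3),np.uint8);s[:300]=im[:300];s[300:]=im2[:300];cv2.imwrite("pics/c7.png",s);print(m.get_time())
E
```

```text
picked width 55.5 -> 54.8  y6 0.84
w over nest 55.2
at [ 488.7 -353.3   18.4] f [ 0.1  0.7 -0.3] w 55.1
bar [ 397.5 -352.7] R0 1.8
bar [ 489.7 -354.5] R1 1.1
dot [469.6 317.5] C 0.7
dot [472.5 223.4] B 0.6
dot [589.3 320.5] A 0.5
121.0083
```

View pics/c7.png

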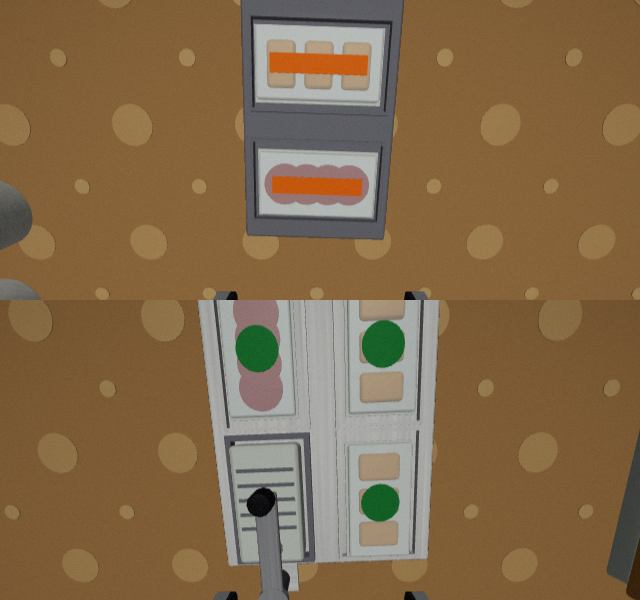

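All five packs are within 2 mm of their nest centres: bars at (318,63) and (317,186), dots at (257,348), (383,343) and (380,502) in the composite. The block is seated and the lever shut, so I'm handing in.

```bash
python3 -c "
from plant import manip as m
print(m.sign_off(),m.get_time())"
```

```text
the job is handed in; nothing more can be done
the job is handed in; nothing more can be done
```

The job is handed in at about 121 s, verdict not reported: the block is seated under the shut lever, and the three round-sticker and two bar-sticker packs measured within 2 mm of their nest centres (one bar pack was knocked aside and recentred).

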